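# Press a bottle's cap home and show its base to the code reader

### The arm

A 6-joint arm with a two-finger parallel gripper is mounted at the origin on the work surface. World frame = base frame: x ahead of the robot, y to its left, z up, the work surface at z = 0. Lengths are in m, angles in degrees, forces in N, time in s.
With the tool pointing down it reaches from about 0.275 to 0.975 m from the base axis. Payload 8.4 kg.
Tool frame: the origin (TCP) lies midway between the tips of the shut fingers; the grasp point (between the pads) lies arm.grip_depth behind it (arm.grip_depth is the distance from the TCP to the grasp point, in m); z points along the fingers, y is the line along which they close (so a half turn about z gives the same grasp; the last joint's range is limited). The gripper opens to 92 mm and grips with 3 to 60 N. Pads are 20 mm wide; open, the fingers measure 128 mm over their backs; the gripper's body (75 mm by 189 mm) begins 69 mm behind the grasp point.
Start: joints at [75.951, 20.225, 93.587, -0, 66.188, -0.138], TCP at [0.15, 0.607, 0.215] pointing down, gripper open.
Joint ranges: [-150.9, 150.9], [-52.94, 120.26], [3.33, 152.33], [-74.26, 254.26], [0, 154.13], [-172.89, 172.89]. Speed limits (degrees/s): [127.2, 127.2, 159.86, 180, 180, 180].

### API

Orientations are given as [roll, pitch, yaw] about the fixed x, y, z axes, in that order (R = Rz(yaw) Ry(pitch) Rx(roll)).
In Python, from station import arm gives the robot as it stands.
- The arm moves only by the tool play_rows, never from a script. Its argument "deltas" is a list of rows, each an object of numbers: "dx", "dy", "dz": the shift along the world's x, y, z in m; "ax", "ay", "az": the turn, a rotation vector about the world's x, y, z in degrees; "hand": the opening, from -1 (shut) to 1 (fully open). In form: [{"dx": .., "dy": .., "dz": .., "ax": .., "ay": .., "az": .., "hand": ..}, ...]. A call has 1 to 12 rows; each row is the pose to reach, as a shift and turn from the pose commanded when the call began; what a row does not reach only later rows make up. A row lasts 1/10 s, in which the tool goes at most 50 mm and 8.59 degrees, less where a joint would pass 70% of its speed; a pose out of reach is approached as far as the arm can. A call with a gripper value outside its range is refused whole. The fingers move at their own pace and stop on an object; "grip_force" is the grip in N (left out, the last holds). Time passes only in rows, so rows that repeat a pose let the fingers close. It gives the time, the measured TCP pose, the force, the opening and the grip force at its end, in the units of the state.
- arm.sense(): the state, without advancing time (a new reading comes with each control period).
- arm.read_camera(name): name is "side" or "top"; returns (picture, depth): 400x640x3 uint8, red, green, blue; 400x640 float32, m along the optical axis (not along the pixel's ray), 0 where there is no reading.
- arm.get_calibration(name): a dict with "fx", "fy", "cx", "cy" (pixels), "view" (4x4, takes a point from world to camera coordinates). Camera axes: x right, y up, looking along -z (the intrinsics and any distortion apply to the point x, -y, -z); pixel columns grow to the right and rows downward; lengths in m; the calibration is good to about 2 mm. A picture is of the moment at which its call begins. get_calibration takes no time and is no camera call.
- arm.close_job(): hands the job in; it is judged then, once.
The state is a dict: "t": time; "qpos": joint angles; "qvel": joint speeds; "joint_torque": joint torques, N m; "eef_pos": TCP position; "ee_rot": TCP orientation; "ft_force": force on the tool from outside, world axes, zero at the start; "wrist_torque": the same for the moment, N m; "grip_width": opening from 0.0 (shut) to 1.0 (fully open); "finger_force": force on a finger pad.
Only numpy, scipy, OpenCV 4.12 (cv2) and the standard library are available. Lean on these libraries where they do the work, as an engineer would, in place of code of your own. Each camera call takes 0.05 s, during which the arm holds its last target. There are 200 camera calls.

### The job

The white bottle standing in the nest of the capping press has its snap cap only set on: swing the press's toggle clamp over until it locks past centre and the cap is fully home, then swing the clamp all the way back open. Draw the bottle up out of the nest, tip it about halfway over and finish holding it there in the gripper, raised, its base squarely facing the middle of the code reader's window from 10 to 20 cm away; do not put it down or let go. Leave the other bottles and the leaflets where they are.

Things in the scene. Friction and masses are not known exactly. Their poses are not given: they have to be found in the camera images.
- press: Capping press, fixed: aluminium plate 110 x 235 x 14 mm (long along y), white nest towards -y, riser block (52 mm wide, 80 mm up) with a steel toggle clamp towards +y. Origin: on the bench under the plate; z up. The clamp works in the plane x = 0, all within 19 mm of it: its bar turns about a pin at y = 35, z = 130 mm and reaches to the nest at y = -60 mm. Nothing stands beside the handle's grip.
- nest (a point): Centre of the nest's floor (the press plate's top, 14 mm above the bench), in the axes of the press. The nest is a white plastic ring of 50 mm bore, 66 mm outside diameter, 20 mm high, open at the top.
- toggle (a joint): Angle (rad) of the clamp's handle against its link: 0 open as it starts (handle leaning 64 deg away from the nest, to the press's +y), 1.89 at dead centre (leaning 18 deg to the nest), stopped at 2.02, locked (24 deg to the nest). It turns with a few newtons at the grip, most near dead centre, and stays at either end.
- grip (a point): Point on the axis of the black grip (20 mm diameter, 80 mm long), 22 mm before its free end. z along the handle to its free end, x the press's x, y to the handle's outer side. In the press's frame (y, z in mm, x = 0) it travels from (152, 180) open by (140, 204), (114, 231), (73, 252) and (-4, 252) at dead centre to (-14, 249) locked; the same way back opens the clamp.
- clamp_bar (a joint): The clamp's bar (steel, 95 mm from its pin to its spindle), rad: 0 standing up clear of the bottle (open, as it starts), 1.68 level over the bottle, 1.66 when locked. Below 0.25 counts as open.
- clamp_pad: Round black rubber pad, 26 mm across, on the bar's sprung spindle. Origin: centre of its pressing face; z into the spindle. Closed, it points down on the cap and presses with about 17 N; open, it points level to the nest's side, some 229 mm up and 70 mm short of the nest's axis.
- bottle: The bottle in the press's nest (others like it stand about): white plastic, 46 mm diameter, straight to 61 mm height, then a shoulder and a white ribbed cap of 38 mm diameter, 16 mm high; 85 mm tall with its cap home, 89.5 mm as it starts; about 0.11 kg. Origin: centre of its base; z along its axis to the cap.
- bottle_mid (a point): Centre of that bottle, 42.5 mm above its base, axes as the bottle's. It can be gripped here from above (46 mm wide), best with the fingers closing along the press's x, where there is room; the nest covers its lower 20 mm.
- bottle_base (a point): Centre of the base of that bottle, where a small square code is printed; z along the bottle's axis towards the cap.
- cap (a joint): Snap cap of that bottle, m: 0 as it starts, standing 4.5 mm proud, 0.0045 fully home. Takes about 7 N to slide down and stays where it is pressed to.
- reader: Table-top code reader on a round black foot 100 mm across, fixed, about 150 mm tall. Origin: on the bench; its window looks to its -x and upwards.
- reader_head: Grey head of the reader, 90 mm wide. Origin: centre of its dark window, 112 mm above the bench. z points straight out of the window, 50 deg upwards; y is level; x up along the window. A base is shown squarely when the bottle's z axis is parallel to this z and the base centre is on the window's axis.
- spare0_mid (a point): Centre of a finished bottle (46 mm diameter, 85 mm tall) standing on the bench; leave it.
- spare1_mid (a point): Centre of another finished bottle, same size, standing on the bench; leave it.
- leaflets: Pile of leaflets 95 x 68 mm, 28 mm high, flat on the bench; origin under its centre; leave it.
Things that resemble listed ones, but are neither listed nor needed, are in the scene too. What is shaped like the bottle but orange is not meant.

How it is judged (in metres and radians):
On the way, in this order (a step that is already met when the one before it is completed fails the run):
1. the clamp is locked past centre with its pad on the cap, and the cap is home (value of joint toggle above 1.93 rad and contact force between clamp_pad and bottle above 4 N and value of joint cap above 0.0035 m and horizontal distance between bottle_base and nest below 0.006 m), for 0.2 s.
2. the clamp is swung back open, the bottle still in the nest (value of joint clamp_bar below 0.25 rad and distance between bottle_base and nest below 0.008 m), for 0.2 s.
3. the bottle is drawn up out of the nest in the gripper (z of bottle_base in the frame of press above 0.045 m and contact force between the fingers and bottle above 1 N and contact force between bottle and press below 0.2 N and contact force between bottle and reader below 0.2 N), for 0.1 s.
At the end, for the whole second after the job is handed in: Cap 3.5 mm or more down; bar below 0.25 rad; bottle still, in the fingers, middle over 150 mm up, off press and reader, axis within 0.3 rad of the window axis, cap up, base 80 to 220 mm out from the window and within 45 mm of its axis each way (value of joint cap above 0.0035 m and value of joint clamp_bar below 0.25 rad and height (world z) of bottle_mid above 0.15 m and linear speed of bottle below 0.05 m/s and contact force between the fingers and bottle above 1 N and contact force between bottle and press below 0.2 N and contact force between bottle and reader below 0.2 N and angle between the z axis of bottle_base and the z axis of reader_head, either way round below 0.3 rad and angle between bottle_base's own z axis and vertical below 1.2 rad and z of bottle_base in the frame of reader_head between 0.08 and 0.22 m and x of bottle_base in the frame of reader_head between -0.045 and 0.045 m and y of bottle_base in the frame of reader_head between -0.045 and 0.045 m); the arm keeps its last pose, push and grip.
It fails at once if a finished bottle or the leaflets are moved more than 30 mm (distance of any of spare0_mid, spare1_mid, leaflets from where it was at the start of the episode above 0.03 m).
It also fails if it takes over 64 s, if anything falls off the work surface, if the arm or the gripper's body presses on something with over 40 N, if the wrist force passes 120 N, or if a joint passes its speed limit or range.

## Working session

There is one attempt and no reset: what is moved stays moved. The work goes in short steps, Python scripts to look and compute and a tool call to move; the robot and the scene stay as the last step left them, time stands still between calls to the robot, and variables do not carry over. Pictures are saved under pics/ and viewed, at most 10 in all, crops included, and the job is handed in when it is done.

Besides the shell and the picture viewer there is one more tool, called after "Emit:" by a JSON object that holds its "name" and its "arguments", one argument or row to a line. play_rows: Moves the arm, as the interface text tells. Its arguments: {"type":"object","properties":{"deltas":{"type":"array"},"grip_force":{"type":"number"}},"required":["deltas"]}

```bash
ls; mkdir -p pics; python3 - <<'E'
from station import arm
import cv2,numpy as np
for n in("top","side"):
    p,d=arm.read_camera(n); np.savez(f"{n}0.npz",p=p,d=d)
    cv2.imwrite(f"pics/{n}0.png",p[:,:,::-1])
    c=arm.get_calibration(n); print({k:np.round(np.array(v),4).tolist() for k,v in c.items()})
print(arm.grip_depth,arm.sense())
E
```

```text
pics
{'fx': 388.6172, 'fy': 388.6172, 'cx': 322.8351, 'cy': 201.6329, 'view': [[0.0113, -0.9999, 0.0044, -0.0424], [0.9784, 0.0119, 0.2065, -0.5874], [-0.2065, 0.002, 0.9784, -0.9559], [0.0, 0.0, 0.0, 1.0]]}
{'fx': 375.6089, 'fy': 375.6089, 'cx': 319.9695, 'cy': 194.4693, 'view': [[-0.9783, -0.2072, -0.0092, 0.554], [0.0966, -0.4946, 0.8637, -0.196], [-0.1835, 0.8441, 0.5039, -0.9635], [0.0, 0.0, 0.0, 1.0]]}
0.0187 {'t': 0.1, 'qpos': array([ 7.59510417e+01,  2.02578132e+01,  9.36234474e+01, -1.87329443e-03,
        6.61882314e+01, -1.35984557e-01]), 'qvel': array([ 0.10052106, -0.12190108, -0.10791728, -0.0327304 , -0.0255347 ,
       -0.03855793]), 'joint_torque': array([-1.00757723e-03, -5.94904625e+01, -3.34931409e+01,  6.98222034e-02,
        1.81760959e-02, -7.26830172e-05]), 'eef_pos': array([0.15016872, 0.60624377, 0.21395667]), 'ee_rot': array([-1.79930504e+02,  1.54797953e-03,  1.66087785e+02]), 'ft_force': array([ 0.18565387,  0.85685022, -0.48561482]), 'wrist_torque': array([ 0.00920331,  0.01200787, -0.00285767]), 'finger_force': 0.0, 'grip_width': 0.9995601992861143}
```

View pics/top0.png

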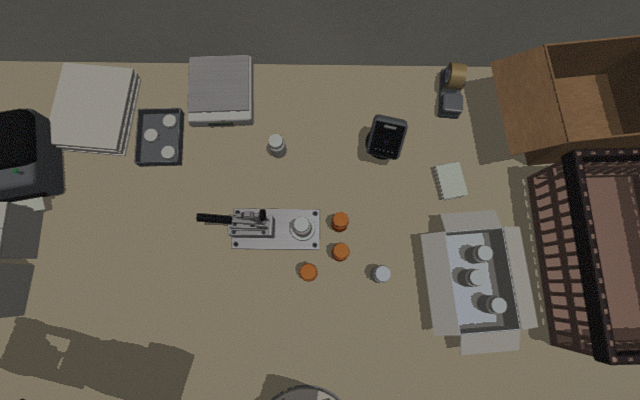

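View pics/side0.png

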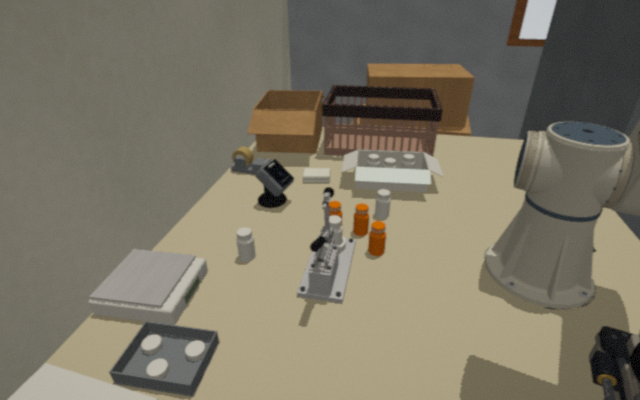

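The top view shows white bottle candidates at (301,226) in the press nest, (277,145) and (382,273) standing on the bench, and (482,253), (474,277), (495,305) in the box. The orange ones at (341,221), (341,251) and (309,271) are excluded. I choose (301,226), the one in the nest. The press plate spans about (232..321, 208..249) with its nest towards world -y, and the reader is at (387,137). Next: one close crop and a measurement.

```bash
cat > h.py <<'E'
import numpy as np,cv2
from station import arm
def cal(n):
    c=arm.get_calibration(n); return c,np.array(c["view"])
def cloud(n,d):
    c,V=cal(n); v,u=np.mgrid[:d.shape[0],:d.shape[1]]
    P=np.stack([(u-c["cx"])/c["fx"]*d,-(v-c["cy"])/c["fy"]*d,-d],-1)
    W=(P-V[:3,3])@V[:3,:3]; W[d<=0]=np.nan; return W
def plane(n,uv,z):
    c,V=cal(n); uv=np.atleast_2d(uv)
    r=np.stack([(uv[:,0]-c["cx"])/c["fx"],-(uv[:,1]-c["cy"])/c["fy"],-np.ones(len(uv))],-1)@V[:3,:3]
    o=-V[:3,:3].T@V[:3,3]; return o+r*((z-o[2])/r[:,2])[:,None]
def pix(n,p):
    c,V=cal(n); q=np.atleast_2d(p)@V[:3,:3].T+V[:3,3]
    return np.stack([c["cx"]-c["fx"]*q[:,0]/q[:,2],c["cy"]+c["fy"]*q[:,1]/q[:,2]],-1)
E
python3 - <<'E'
from h import *
T=np.load("top0.npz");S=np.load("side0.npz")
a=cv2.resize(T["p"][190:262,190:350],(800,360),interpolation=cv2.INTER_CUBIC)
b=cv2.resize(T["p"][105:170,350:420],(258,240),interpolation=cv2.INTER_CUBIC)
c=cv2.resize(S["p"][150:215,235:310],(277,240),interpolation=cv2.INTER_CUBIC)
d=cv2.resize(S["p"][180:305,295:365],(134,240),interpolation=cv2.INTER_CUBIC)
o=np.zeros((600,800,3),np.uint8);o[:360]=a;o[360:,:258]=b;o[360:,260:537]=c;o[360:,540:674]=d
cv2.imwrite("pics/crop0.png",np.clip(o[:,:,::-1]*1.5,0,255).astype(np.uint8))
W=cloud("top",T["d"])
def show(nm,m):
    print(nm,m.sum(),np.round(np.nanmedian(W[m],0),4))
# plate
box=np.zeros(T["d"].shape,bool);box[195:262,220:335]=1
z=W[...,2]
print("bench z",np.nanmedian(z[180:200,300:330]))
m=box&(z>.008)&(z<.020); pts=W[m][:,:2]
sat=T["p"].max(-1).astype(int)-T["p"].min(-1)
m&=sat<25; r=cv2.minAreaRect(W[m][:,:2].astype(np.float32)); print("plate",m.sum(),r)
for nm,sl,lo,hi in(("cap",np.s_[212:245,288:316],.09,.12),("nest",np.s_[210:245,285:320],.03,.037),("grip",np.s_[205:230,190:232],.1,.25),("s0",np.s_[130:158,265:290],.08,.095),("s1",np.s_[262:285,370:395],.08,.095)):
    k=np.zeros_like(box);k[sl]=1;show(nm,k&(z>lo)&(z<hi))
k=np.zeros_like(box);k[105:170,360:415]=1
for lo in np.arange(.02,.17,.015): show(f"rd{lo:.3f}",k&(z>lo)&(z<lo+.015))
E
```

```text
bench z -0.000317496048072742
plate 1938 ((0.5129792094230652, 0.07411125302314758), (0.27210819721221924, 0.12989284098148346), 89.79795837402344)
cap 193 [0.5216 0.0183 0.1031]
nest 159 [0.5138 0.0157 0.0333]
grip 314 [0.5211 0.214  0.1786]
s0 158 [0.7475 0.0933 0.0846]
s1 190 [ 0.4051 -0.1834  0.0844]
rd0.020 0 [nan nan nan]
rd0.035 0 [nan nan nan]
rd0.050 1 [ 0.7455 -0.1503  0.0619]
rd0.065 41 [ 0.7098 -0.1849  0.0772]
rd0.080 234 [ 0.7163 -0.1884  0.0892]
rd0.095 300 [ 0.7321 -0.1904  0.1029]
rd0.110 363 [ 0.7508 -0.1974  0.1187]
rd0.125 455 [ 0.7714 -0.2014  0.1341]
rd0.140 30 [ 0.7758 -0.2073  0.1405]
rd0.155 0 [nan nan nan]
rd0.170 0 [nan nan nan]
  return np.nanmean(a, axis, out=out, keepdims=keepdims)
```

View pics/crop0.png

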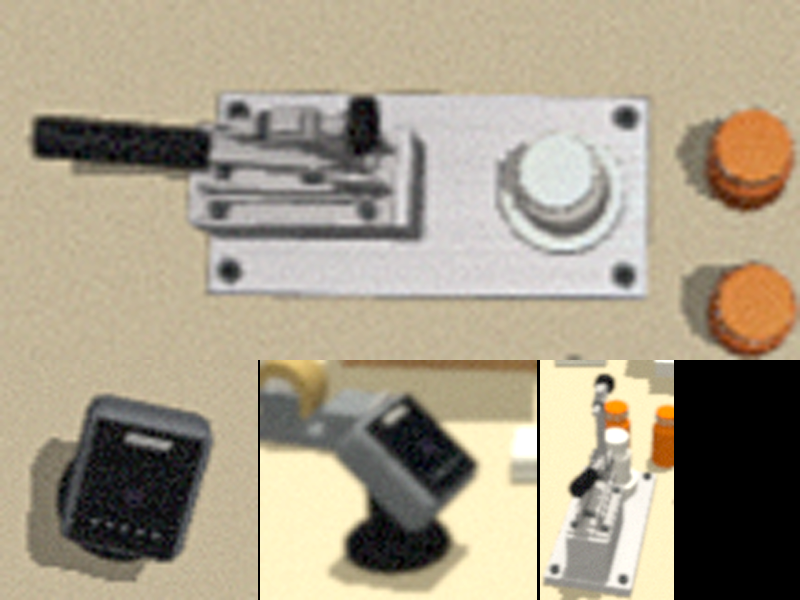

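The crop shows the chosen white bottle in the nest at crop (562,175), i.e. pixel (302,225). The handle's grip is at crop (35..210, 140), leaning to +y. The plate screws are at crop (238,110), (625,117), (229,270) and (625,275), and the reader window faces the robot.

```bash
python3 - <<'E'
from h import *
T=np.load("top0.npz");S=np.load("side0.npz")
f=lambda l:np.array(l)/5+[189.6,189.6]
s=plane("top",f([(238,110),(625,117),(229,270),(625,275)]),.014)
k=plane("top",f([(217,93),(650,97),(207,293),(648,297)]),.014)
for q in(s,k):
    print(np.round(q.mean(0),4),"long",np.linalg.norm(q[0]-q[1]),np.linalg.norm(q[2]-q[3]),"wide",np.linalg.norm(q[0]-q[2]),np.linalg.norm(q[1]-q[3]))
    dv=(q[0]+q[2]-q[1]-q[3]); print("yaw",np.degrees(np.arctan2(-dv[0],dv[1])))
# cap top, via mask of cap centre in depth
W=cloud("top",T["d"])
z=W[...,2]
m=np.zeros(z.shape,bool);m[212:245,288:316]=1;m&=(z>.099)&(z<.109)
v,u=np.nonzero(m);print("cap px",u.mean(),v.mean(),"W",np.round(W[m].mean(0),4), np.ptp(W[m],0))
w=np.zeros(z.shape,np.uint8);w[205:245,283:325]=1
c=np.array([(499,195),(620,192),(562,135),(562,252)]);print("nest rim",np.round(plane("top",f(c),.034),4))
# grip
m=np.zeros(z.shape,bool);m[205:230,194:232]=1;m&=(z>.1)&(T["p"].max(-1)<60);P=W[m];
print("grip",m.sum(),np.round(np.percentile(P,[2,50,98],axis=0),3)); i=np.argsort(P[:,1]);
for h in np.array_split(P[i],5):print(np.round(np.median(h,0),4))
# reader window plane
poly=np.array([(100,412),(205,432),(178,556),(72,536)],float)
px=(poly-[0,360])/np.array([258/70,240/65])+[350,105]-.4
m=np.zeros(z.shape,np.uint8);cv2.fillConvexPoly(m,np.round(px).astype(int),1);m=cv2.erode(m,np.ones((3,3)))>0
for A,nm in((W,"top"),):
    P=A[m];P=P[~np.isnan(P).any(1)]
    for _ in range(3):
        c=P.mean(0);n=np.linalg.svd(P-c)[2][2];n*=np.sign(n[2]);P=P[abs((P-c)@n)<.006]
    print("win",len(P),c,n,"elev",np.degrees(np.arcsin(n[2])),"yaw of -n",np.degrees(np.arctan2(-n[1],-n[0])), abs((P-c)@n).mean())
# window corners from rays onto plane
C,V=cal("top");o=-V[:3,:3].T@V[:3,3]
q=plane("top",px,0);d=q-o;t=((c-o)@n)/(d@n);K=o+d*t[:,None];print(np.round(K,4),np.round(K.mean(0),4),np.linalg.norm(K-np.roll(K,1,0),axis=1))
E
```

```text
[0.5233 0.0916 0.014 ] long 0.2109476774835034 0.21216354703309892 wide 0.08713970609541467 0.08601253305595391
yaw -0.20567820258743053
[0.5224 0.0909 0.014 ] long 0.23641442290382295 0.23568105659469415 wide 0.10884812794443287 0.10886733757971531
yaw 0.15304246331941132
cap px 300.6612021857924 223.79781420765028 W [0.5223 0.0189 0.103 ] [0.03524558 0.03748252 0.0084184 ]
nest rim [[ 0.5195  0.0522  0.034 ]
 [ 0.5219 -0.0119  0.034 ]
 [ 0.5521  0.0196  0.034 ]
 [ 0.4896  0.0182  0.034 ]]
grip 279 [[0.513 0.179 0.161]
 [0.521 0.214 0.179]
 [0.53  0.246 0.195]]
[0.5204 0.1845 0.1657]
[0.5208 0.1996 0.1724]
[0.5209 0.2138 0.179 ]
[0.5203 0.2275 0.1859]
[0.5208 0.2412 0.192 ]
win 899 [ 0.74428795 -0.19893276  0.11467648] [-0.62444156  0.1327458   0.76970857] elev 50.32772610826766 yaw of -n -12.001461971777287 0.0014549617256771302
[[ 0.7857 -0.1686  0.143 ]
 [ 0.7717 -0.2397  0.144 ]
 [ 0.7025 -0.2305  0.0862]
 [ 0.7169 -0.1556  0.085 ]] [ 0.7442 -0.1986  0.1146] [0.09097511 0.07249526 0.09055193 0.07632351]
```

Measured: the nest and cap agree at (0.521, 0.020), so the press origin is (0.521, 0.080) with yaw about 0. The plate is 236 x 109 mm, which matches. The window centre is about (0.741, -0.198, 0.112), with normal (-0.63, 0.13, 0.77) at 50° elevation, as given. The grip travels on a 128 mm circle about the pin. First I move above the handle's grip, with the fingers closing along x.

Emit:
{"name": "play_rows", "arguments": {
  "deltas": [
    {"dx":0.371,"dy":-0.374,"dz":0.075,"az":-76.1,"hand":1},
    {"dx":0.371,"dy":-0.374,"dz":0.075,"az":-76.1,"hand":1},
    {"dx":0.371,"dy":-0.374,"dz":0.075,"az":-76.1,"hand":1},
    {"dx":0.371,"dy":-0.374,"dz":0.075,"az":-76.1,"hand":1},
    {"dx":0.371,"dy":-0.374,"dz":0.075,"az":-76.1,"hand":1},
    {"dx":0.371,"dy":-0.374,"dz":0.075,"az":-76.1,"hand":1},
    {"dx":0.371,"dy":-0.374,"dz":0.075,"az":-76.1,"hand":1},
    {"dx":0.371,"dy":-0.374,"dz":0.075,"az":-76.1,"hand":1},
    {"dx":0.371,"dy":-0.374,"dz":0.075,"az":-76.1,"hand":1},
    {"dx":0.371,"dy":-0.374,"dz":0.075,"az":-76.1,"hand":1},
    {"dx":0.371,"dy":-0.374,"dz":0.075,"az":-76.1,"hand":1},
    {"dx":0.371,"dy":-0.374,"dz":0.075,"az":-76.1,"hand":1}
  ],
  "grip_force": 25
}}

```text
invalid input at $.deltas[0]: expected keys dx, dy, dz, ax, ay, az, hand
```

Emit:
{"name": "play_rows", "arguments": {
  "deltas": [
    {"dx":0.371,"dy":-0.374,"dz":0.075,"ax":0,"ay":0,"az":-76.1,"hand":1},
    {"dx":0.371,"dy":-0.374,"dz":0.075,"ax":0,"ay":0,"az":-76.1,"hand":1},
    {"dx":0.371,"dy":-0.374,"dz":0.075,"ax":0,"ay":0,"az":-76.1,"hand":1},
    {"dx":0.371,"dy":-0.374,"dz":0.075,"ax":0,"ay":0,"az":-76.1,"hand":1},
    {"dx":0.371,"dy":-0.374,"dz":0.075,"ax":0,"ay":0,"az":-76.1,"hand":1},
    {"dx":0.371,"dy":-0.374,"dz":0.075,"ax":0,"ay":0,"az":-76.1,"hand":1},
    {"dx":0.371,"dy":-0.374,"dz":0.075,"ax":0,"ay":0,"az":-76.1,"hand":1},
    {"dx":0.371,"dy":-0.374,"dz":0.075,"ax":0,"ay":0,"az":-76.1,"hand":1},
    {"dx":0.371,"dy":-0.374,"dz":0.075,"ax":0,"ay":0,"az":-76.1,"hand":1},
    {"dx":0.371,"dy":-0.374,"dz":0.075,"ax":0,"ay":0,"az":-76.1,"hand":1},
    {"dx":0.371,"dy":-0.374,"dz":0.075,"ax":0,"ay":0,"az":-76.1,"hand":1},
    {"dx":0.371,"dy":-0.374,"dz":0.075,"ax":0,"ay":0,"az":-76.1,"hand":1}
  ],
  "grip_force": 25
}}

```text
t: 1.3
eef_pos: [0.5238, 0.2299, 0.2898]
ee_rot: [179.9, 0.0, 89.8]
ft_force: [-0.9, 1.3, 0.5]
grip_width: 0.998
finger_force: 0.0
```

Emit:
{"name": "play_rows", "arguments": {
  "deltas": [
    {"dx":0,"dy":-0.001,"dz":-0.04,"ax":0,"ay":0,"az":0,"hand":1},
    {"dx":0,"dy":-0.001,"dz":-0.08,"ax":0,"ay":0,"az":0,"hand":1},
    {"dx":0,"dy":-0.001,"dz":-0.11,"ax":0,"ay":0,"az":0,"hand":1},
    {"dx":0,"dy":-0.001,"dz":-0.129,"ax":0,"ay":0,"az":0,"hand":1},
    {"dx":0,"dy":-0.001,"dz":-0.129,"ax":0,"ay":0,"az":0,"hand":-1},
    {"dx":0,"dy":-0.001,"dz":-0.129,"ax":0,"ay":0,"az":0,"hand":-1},
    {"dx":0,"dy":-0.001,"dz":-0.129,"ax":0,"ay":0,"az":0,"hand":-1},
    {"dx":0,"dy":-0.001,"dz":-0.129,"ax":0,"ay":0,"az":0,"hand":-1},
    {"dx":0,"dy":-0.001,"dz":-0.129,"ax":0,"ay":0,"az":0,"hand":-1},
    {"dx":0,"dy":-0.001,"dz":-0.129,"ax":0,"ay":0,"az":0,"hand":-1}
  ],
  "grip_force": 25
}}

```text
t: 2.3
eef_pos: [0.5215, 0.2318, 0.1612]
ee_rot: [179.9, -0.0, 90.0]
ft_force: [1.1, -0.4, -0.3]
grip_width: 0.501
finger_force: 0.0
```

Emit:
{"name": "play_rows", "arguments": {
  "deltas": [
    {"dx":0,"dy":0,"dz":0,"ax":0,"ay":0,"az":0,"hand":-1},
    {"dx":0,"dy":0,"dz":0,"ax":0,"ay":0,"az":0,"hand":-1},
    {"dx":0,"dy":0,"dz":0,"ax":0,"ay":0,"az":0,"hand":-1},
    {"dx":0,"dy":0,"dz":0,"ax":0,"ay":0,"az":0,"hand":-1},
    {"dx":0,"dy":0,"dz":0,"ax":0,"ay":0,"az":0,"hand":-1},
    {"dx":0,"dy":0,"dz":0,"ax":0,"ay":0,"az":0,"hand":-1}
  ]
}}

```text
t: 2.9
eef_pos: [0.5224, 0.2317, 0.1609]
ee_rot: [179.9, -0.0, 90.0]
ft_force: [5.7, -0.5, -1.8]
grip_width: 0.214
finger_force: 25.0
```

```bash
python3 - <<'E'
import numpy as np
pw,pz,r=.080+.035,.130,.128
y0,z0=.232,.180
for a in np.arange(66.9,-30,-7.5): print(round(a,1),round(pw+r*np.sin(np.radians(a))-y0,4),round(pz+r*np.cos(np.radians(a))-z0,4))
E
```

```text
66.9 0.0007 0.0002
59.4 -0.0068 0.0152
51.9 -0.0163 0.029
44.4 -0.0274 0.0415
36.9 -0.0401 0.0524
29.4 -0.0542 0.0615
21.9 -0.0693 0.0688
14.4 -0.0852 0.074
6.9 -0.1016 0.0771
-0.6 -0.1183 0.078
-8.1 -0.135 0.0767
-15.6 -0.1514 0.0733
-23.1 -0.1672 0.0677
```

The fingers hold the grip (opening 20 mm, 25 N). First half of the swing.

Emit:
{"name": "play_rows", "arguments": {
  "deltas": [
    {"dx":0.001,"dy":-0.003,"dz":0.007,"ax":0,"ay":0,"az":0,"hand":-1},
    {"dx":0.001,"dy":-0.007,"dz":0.015,"ax":0,"ay":0,"az":0,"hand":-1},
    {"dx":0.001,"dy":-0.012,"dz":0.022,"ax":0,"ay":0,"az":0,"hand":-1},
    {"dx":0.001,"dy":-0.016,"dz":0.029,"ax":0,"ay":0,"az":0,"hand":-1},
    {"dx":0.001,"dy":-0.022,"dz":0.0355,"ax":0,"ay":0,"az":0,"hand":-1},
    {"dx":0.001,"dy":-0.0274,"dz":0.0415,"ax":0,"ay":0,"az":0,"hand":-1},
    {"dx":0.001,"dy":-0.034,"dz":0.047,"ax":0,"ay":0,"az":0,"hand":-1},
    {"dx":0.001,"dy":-0.04,"dz":0.0524,"ax":0,"ay":0,"az":0,"hand":-1},
    {"dx":0.001,"dy":-0.047,"dz":0.057,"ax":0,"ay":0,"az":0,"hand":-1},
    {"dx":0.001,"dy":-0.054,"dz":0.0615,"ax":0,"ay":0,"az":0,"hand":-1},
    {"dx":0.001,"dy":-0.062,"dz":0.0655,"ax":0,"ay":0,"az":0,"hand":-1},
    {"dx":0.001,"dy":-0.069,"dz":0.0688,"ax":0,"ay":0,"az":0,"hand":-1}
  ]
}}

```text
t: 4.1
eef_pos: [0.5228, 0.1623, 0.2301]
ee_rot: [179.9, -0.0, 90.0]
ft_force: [5.7, 0.9, -3.3]
grip_width: 0.212
finger_force: 25.0
```

Emit:
{"name": "play_rows", "arguments": {
  "deltas": [
    {"dx":0.001,"dy":-0.008,"dz":0.003,"ax":0,"ay":0,"az":0,"hand":-1},
    {"dx":0.001,"dy":-0.016,"dz":0.0052,"ax":0,"ay":0,"az":0,"hand":-1},
    {"dx":0.001,"dy":-0.024,"dz":0.007,"ax":0,"ay":0,"az":0,"hand":-1},
    {"dx":0.001,"dy":-0.0326,"dz":0.0083,"ax":0,"ay":0,"az":0,"hand":-1},
    {"dx":0.001,"dy":-0.041,"dz":0.009,"ax":0,"ay":0,"az":0,"hand":-1},
    {"dx":0.001,"dy":-0.049,"dz":0.0092,"ax":0,"ay":0,"az":0,"hand":-1},
    {"dx":0.001,"dy":-0.058,"dz":0.0087,"ax":0,"ay":0,"az":0,"hand":-1},
    {"dx":0.001,"dy":-0.066,"dz":0.0079,"ax":0,"ay":0,"az":0,"hand":-1},
    {"dx":0.001,"dy":-0.074,"dz":0.0065,"ax":0,"ay":0,"az":0,"hand":-1},
    {"dx":0.001,"dy":-0.0824,"dz":0.0045,"ax":0,"ay":0,"az":0,"hand":-1},
    {"dx":0.001,"dy":-0.09,"dz":0.002,"ax":0,"ay":0,"az":0,"hand":-1},
    {"dx":0.001,"dy":-0.097,"dz":0,"ax":0,"ay":0,"az":0,"hand":-1}
  ]
}}

```text
t: 5.3
eef_pos: [0.5235, 0.0645, 0.2308]
ee_rot: [179.9, 0.1, 90.0]
ft_force: [0.1, -1.2, 11.4]
grip_width: 0.205
finger_force: 25.0
```

Emit:
{"name": "play_rows", "arguments": {
  "deltas": [
    {"dx":0,"dy":-0.004,"dz":-0.002,"ax":0,"ay":0,"az":0,"hand":-1},
    {"dx":0,"dy":-0.008,"dz":-0.003,"ax":0,"ay":0,"az":0,"hand":-1},
    {"dx":0,"dy":-0.008,"dz":-0.003,"ax":0,"ay":0,"az":0,"hand":-1},
    {"dx":0,"dy":-0.008,"dz":-0.003,"ax":0,"ay":0,"az":0,"hand":-1}
  ]
}}

```text
t: 5.7
eef_pos: [0.5233, 0.0561, 0.2275]
ee_rot: [180.0, 0.1, 90.0]
ft_force: [1.0, -4.2, 10.6]
grip_width: 0.208
finger_force: 25.0
```

```bash
python3 - <<'E'
from h import *
p,d=arm.read_camera("side");np.savez("side1.npz",p=p,d=d)
q,e=arm.read_camera("top")
o=np.hstack([cv2.resize(p[150:310,275:385],(412,600)),cv2.resize(q[170:270,220:285+1],(388,600))])
cv2.imwrite("pics/lock.png",np.clip(o[:,:,::-1]*1.5,0,255).astype(np.uint8))
print(arm.sense())
E
```

```text
{'t': 5.8, 'qpos': array([  6.03872416,  10.66126487, 104.80932053,  -0.12817403,
        64.50592754,   6.11047487]), 'qvel': array([ 0.09356049,  0.07290006,  0.06779637, -0.04707577, -0.01402033,
        0.10961805]), 'joint_torque': array([ 1.98378526e+00, -4.08791506e+01, -2.83326459e+01,  1.00688048e+00,
       -7.72065623e-02, -7.82188203e-03]), 'eef_pos': array([0.52334463, 0.05614199, 0.22750955]), 'ee_rot': array([1.79964384e+02, 1.12564671e-01, 8.99833590e+01]), 'ft_force': array([ 1.20707472, -3.22725618, 10.15003825]), 'wrist_torque': array([-0.52129921,  0.09322141, -0.02681889]), 'finger_force': 25.001640915870667, 'grip_width': 0.20615573276700608}
```

View pics/lock.png

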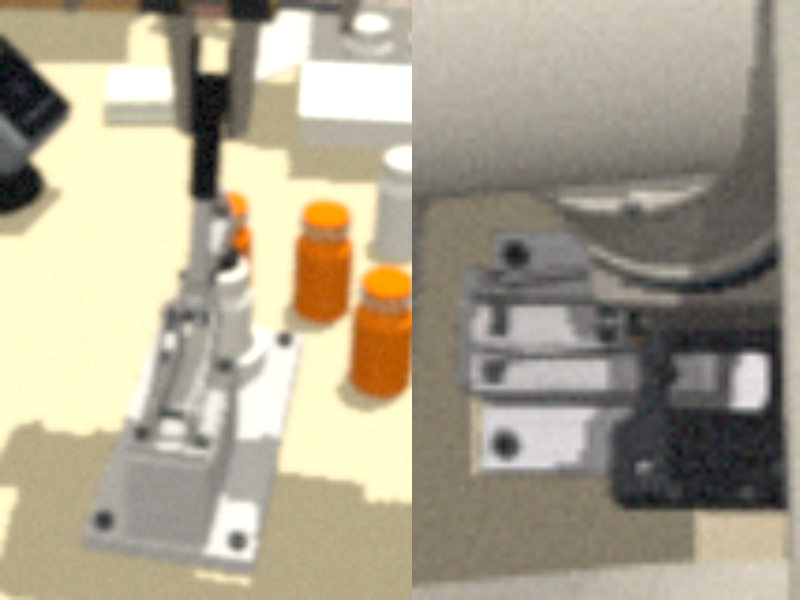

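The crop shows the bar down with the pad on the cap near crop (230,262), and the handle between the fingers. I check the handle's lean with depth, since the tool may have slipped along the grip.

```bash
python3 - <<'E'
from h import *
S=np.load("side1.npz");W=cloud("side",S["d"]);z=W[...,2]
m=(S["p"].max(-1)<45)&(abs(W[...,0]-.521)<.012)&(z>.15)&(z<.30)&(W[...,1]>0)&(W[...,1]<.2)
P=W[m];P=P[np.argsort(P[:,2])]
v,u=np.nonzero(m);print(len(P),u.min(),u.max(),v.min(),v.max())
for h in np.array_split(P,8):print(np.round(np.median(h,0),4))
f=np.polyfit(P[:,2],P[:,1],1);print("lean to nest deg",np.degrees(np.arctan(-f[0])))
E
```

```text
234 326 336 170 202
[0.5224 0.0957 0.2105]
[0.5212 0.0912 0.2225]
[0.5221 0.0875 0.2334]
[0.5244 0.0832 0.2434]
[0.5208 0.0792 0.2505]
[0.5214 0.0778 0.2572]
[0.5217 0.0746 0.2642]
[0.5228 0.072  0.2712]
lean to nest deg 21.79280240923606
```

```bash
python3 - <<'E'
from h import *
S=np.load("side1.npz");W=cloud("side",S["d"]);z=W[...,2]
for lo,hi in((.495,.509),(.535,.55)):
    m=(W[...,0]>lo)&(W[...,0]<hi)&(z>.23)&(z<.29)&(W[...,1]>0)&(W[...,1]<.12)
    P=W[m];print(len(P),np.round(np.percentile(P,[10,50,90],axis=0),4).tolist())
# whole steel handle lean
m=(abs(W[...,0]-.521)<.012)&(z>.15)&(z<.205)&(W[...,1]>.06)&(W[...,1]<.16)
P=W[m];P=P[np.argsort(P[:,2])]
for h in np.array_split(P,6):print(np.round(np.median(h,0),4))
E
```

```text
95 [[0.4998, 0.0615, 0.2398], [0.5042, 0.0675, 0.2636], [0.5072, 0.0694, 0.2842]]
131 [[0.5374, 0.0661, 0.2386], [0.5422, 0.0677, 0.2647], [0.5476, 0.0698, 0.285]]
[0.5211 0.1156 0.1536]
[0.5242 0.1125 0.1598]
[0.5245 0.1081 0.1695]
[0.5252 0.1045 0.1795]
[0.5238 0.1015 0.19  ]
[0.524  0.0972 0.2005]
```

The handle leans about 21.5°, which is past centre (18°), but the fingers have slid past it towards -y. I regrip it centred and push firmly to the stop.

Emit:
{"name": "play_rows", "arguments": {
  "deltas": [
    {"dx":0,"dy":0,"dz":0,"ax":0,"ay":0,"az":0,"hand":-0.3},
    {"dx":0,"dy":0,"dz":0,"ax":0,"ay":0,"az":0,"hand":-0.3},
    {"dx":0,"dy":0.012,"dz":0.001,"ax":0,"ay":0,"az":0,"hand":-0.3},
    {"dx":0,"dy":0.012,"dz":0.001,"ax":0,"ay":0,"az":0,"hand":-1},
    {"dx":0,"dy":0.012,"dz":0.001,"ax":0,"ay":0,"az":0,"hand":-1},
    {"dx":0,"dy":0.012,"dz":0.001,"ax":0,"ay":0,"az":0,"hand":-1},
    {"dx":0,"dy":0.012,"dz":0.001,"ax":0,"ay":0,"az":0,"hand":-1},
    {"dx":0,"dy":0.009,"dz":0,"ax":0,"ay":0,"az":0,"hand":-1},
    {"dx":0,"dy":0.006,"dz":-0.001,"ax":0,"ay":0,"az":0,"hand":-1}
  ],
  "grip_force": 45
}}

```text
t: 6.7
eef_pos: [0.5235, 0.0679, 0.2261]
ee_rot: [180.0, -0.5, 89.9]
ft_force: [-2.1, 30.6, 6.3]
grip_width: 0.208
finger_force: 45.0
```

Emit:
{"name": "play_rows", "arguments": {
  "deltas": [
    {"dx":0,"dy":-0.003,"dz":-0.001,"ax":0,"ay":0,"az":0,"hand":-1},
    {"dx":0,"dy":-0.003,"dz":-0.001,"ax":0,"ay":0,"az":0,"hand":-1},
    {"dx":0,"dy":-0.003,"dz":-0.001,"ax":0,"ay":0,"az":0,"hand":-1}
  ]
}}

```text
t: 7.0
eef_pos: [0.5236, 0.0674, 0.2259]
ee_rot: [179.9, -0.7, 89.9]
ft_force: [-3.0, 34.7, 8.7]
grip_width: 0.206
finger_force: 45.1
```

```bash
cat > lean.py <<'E'
from h import *
p,d=arm.read_camera("side");W=cloud("side",d);z=W[...,2]
m=(abs(W[...,0]-.521)<.009)&(z>.15)&(z<.272)&(W[...,1]>.05)&(W[...,1]<.16)
P=W[m];P=P[np.argsort(P[:,2])]
for h in np.array_split(P,8):print(np.round(np.median(h,0),4))
f=np.polyfit(P[:,2],P[:,1],1);print("lean",np.degrees(np.arctan(-f[0])))
E
python3 lean.py
```

```text
[0.5217 0.1126 0.1562]
[0.5234 0.1043 0.1735]
[0.523  0.0958 0.1915]
[0.5211 0.0899 0.2086]
[0.5223 0.0828 0.2235]
[0.5212 0.0774 0.2362]
[0.522  0.0727 0.2502]
[0.5225 0.0655 0.2654]
lean 22.61701309320505
```

The tool now meets 35 N at y = 0.067, exactly where the grip should be when locked. It is at the stop. Now I swing back.

Emit:
{"name": "play_rows", "arguments": {
  "deltas": [
    {"dx":-0.001,"dy":0.0064,"dz":0.001,"ax":0,"ay":0,"az":0,"hand":-1},
    {"dx":-0.001,"dy":0.0136,"dz":0.0038,"ax":0,"ay":0,"az":0,"hand":-1},
    {"dx":-0.001,"dy":0.0219,"dz":0.0063,"ax":0,"ay":0,"az":0,"hand":-1},
    {"dx":-0.001,"dy":0.0325,"dz":0.0086,"ax":0,"ay":0,"az":0,"hand":-1},
    {"dx":-0.001,"dy":0.0432,"dz":0.01,"ax":0,"ay":0,"az":0,"hand":-1},
    {"dx":-0.001,"dy":0.054,"dz":0.0105,"ax":0,"ay":0,"az":0,"hand":-1},
    {"dx":-0.001,"dy":0.0648,"dz":0.01,"ax":0,"ay":0,"az":0,"hand":-1},
    {"dx":-0.001,"dy":0.0755,"dz":0.0086,"ax":0,"ay":0,"az":0,"hand":-1},
    {"dx":-0.001,"dy":0.0861,"dz":0.0063,"ax":0,"ay":0,"az":0,"hand":-1},
    {"dx":-0.001,"dy":0.0964,"dz":0.003,"ax":0,"ay":0,"az":0,"hand":-1},
    {"dx":-0.001,"dy":0.1064,"dz":-0.0011,"ax":0,"ay":0,"az":0,"hand":-1},
    {"dx":-0.001,"dy":0.116,"dz":-0.0061,"ax":0,"ay":0,"az":0,"hand":-1}
  ]
}}

```text
t: 8.25
eef_pos: [0.5221, 0.1775, 0.2178]
ee_rot: [-180.0, 0.0, 90.0]
ft_force: [-0.1, 0.8, 0.1]
grip_width: 0.005
finger_force: 0.0
```

Emit:
{"name": "play_rows", "arguments": {
  "deltas": [
    {"dx":0,"dy":0.0091,"dz":-0.0058,"ax":0,"ay":0,"az":0,"hand":-1},
    {"dx":0,"dy":0.0177,"dz":-0.0124,"ax":0,"ay":0,"az":0,"hand":-1},
    {"dx":0,"dy":0.0257,"dz":-0.0197,"ax":0,"ay":0,"az":0,"hand":-1},
    {"dx":0,"dy":0.033,"dz":-0.0277,"ax":0,"ay":0,"az":0,"hand":-1},
    {"dx":0,"dy":0.0396,"dz":-0.0363,"ax":0,"ay":0,"az":0,"hand":-1},
    {"dx":0,"dy":0.0454,"dz":-0.0454,"ax":0,"ay":0,"az":0,"hand":-1},
    {"dx":0,"dy":0.0495,"dz":-0.053,"ax":0,"ay":0,"az":0,"hand":-1},
    {"dx":0,"dy":0.0521,"dz":-0.059,"ax":0,"ay":0,"az":0,"hand":-1},
    {"dx":0,"dy":0.0521,"dz":-0.059,"ax":0,"ay":0,"az":0,"hand":-1}
  ]
}}

```text
t: 9.15
eef_pos: [0.5218, 0.2288, 0.1583]
ee_rot: [-179.9, 0.0, 90.0]
ft_force: [-0.2, -0.1, -0.3]
grip_width: 0.005
finger_force: 0.0
```

The fingers slipped off. I look to see where the handle is.

```bash
python3 - <<'E'
from h import *
p,d=arm.read_camera("side")
o=cv2.resize(p[130:310,265:415],(500,600))
cv2.imwrite("pics/slip.png",np.clip(o[:,:,::-1]*1.5,0,255).astype(np.uint8))
W=cloud("side",d);z=W[...,2]
m=(abs(W[...,0]-.521)<.009)&(z>.14)&(z<.29)&(W[...,1]>.0)&(W[...,1]<.2)
P=W[m];P=P[np.argsort(P[:,2])]
for h in np.array_split(P,10):print(np.round(np.median(h,0),4))
E
```

```text
[0.52   0.0874 0.1404]
[0.5209 0.0897 0.1414]
[0.5224 0.1167 0.142 ]
[0.5172 0.1213 0.1431]
[0.5169 0.1164 0.1437]
[0.5159 0.1192 0.1451]
[0.5222 0.116  0.146 ]
[0.5177 0.1204 0.1475]
[0.5142 0.1138 0.1514]
[0.5145 0.1125 0.1533]
```

View pics/slip.png

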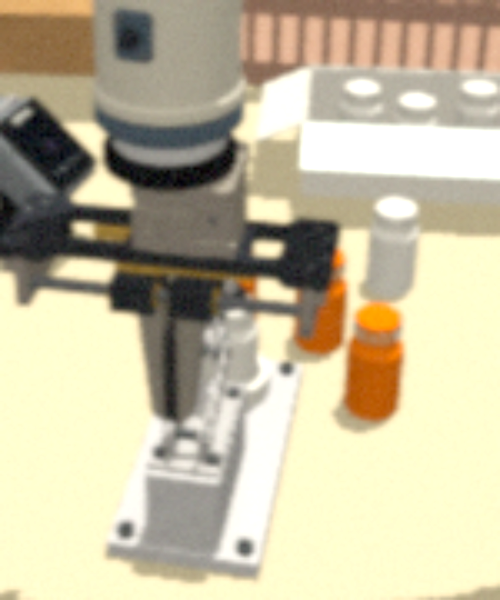

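The gripper hides the handle. I back off to +y and up, then look again.

Emit:
{"name": "play_rows", "arguments": {
  "deltas": [
    {"dx":0,"dy":0.04,"dz":0.03,"ax":0,"ay":0,"az":0,"hand":-1},
    {"dx":0,"dy":0.07,"dz":0.07,"ax":0,"ay":0,"az":0,"hand":-1},
    {"dx":0,"dy":0.1,"dz":0.11,"ax":0,"ay":0,"az":0,"hand":-1},
    {"dx":0,"dy":0.12,"dz":0.15,"ax":0,"ay":0,"az":0,"hand":-0.1},
    {"dx":0,"dy":0.12,"dz":0.15,"ax":0,"ay":0,"az":0,"hand":-0.1}
  ]
}}

```text
t: 9.7
eef_pos: [0.5245, 0.3525, 0.316]
ee_rot: [179.5, -0.4, 90.1]
ft_force: [0.4, -0.5, 0.5]
grip_width: 0.158
finger_force: 0.0
```

```bash
python3 - <<'E'
from h import *
p,d=arm.read_camera("side");q,e=arm.read_camera("top")
o=np.hstack([cv2.resize(p[130:310,265:415],(400,480)),cv2.resize(q[180:270,220:320],(400,480))])
cv2.imwrite("pics/slip2.png",np.clip(o[:,:,::-1]*1.5,0,255).astype(np.uint8))
for n,dd in(("side",d),("top",e)):
    W=cloud(n,dd);z=W[...,2]
    m=(abs(W[...,0]-.521)<.012)&(z>.14)&(z<.29)&(W[...,1]>-.01)&(W[...,1]<.25)
    P=W[m];P=P[np.argsort(P[:,2])]
    print(n,len(P))
    for h in np.array_split(P,12):print(np.round(np.median(h,0),4))
E
```

```text
side 471
[0.5246 0.0502 0.1412]
[0.5229 0.1146 0.144 ]
[0.5231 0.114  0.1515]
[0.5237 0.112  0.1592]
[0.5238 0.1124 0.1729]
[0.5225 0.1093 0.1909]
[0.5244 0.1081 0.2064]
[0.5227 0.1067 0.2198]
[0.5231 0.1048 0.2303]
[0.5228 0.1029 0.2419]
[0.5233 0.1017 0.2541]
[0.5245 0.0962 0.2774]
top 252
[0.5207 0.0568 0.1403]
[0.5229 0.0376 0.1412]
[0.5204 0.0351 0.1421]
[0.522  0.0254 0.1456]
[0.5157 0.1048 0.1519]
[0.5187 0.1008 0.1606]
[0.515  0.1001 0.213 ]
[0.5143 0.0942 0.245 ]
[0.5154 0.089  0.2724]
[0.5234 0.0894 0.2761]
[0.5231 0.089  0.2777]
[0.5226 0.0907 0.2791]
```

View pics/slip2.png

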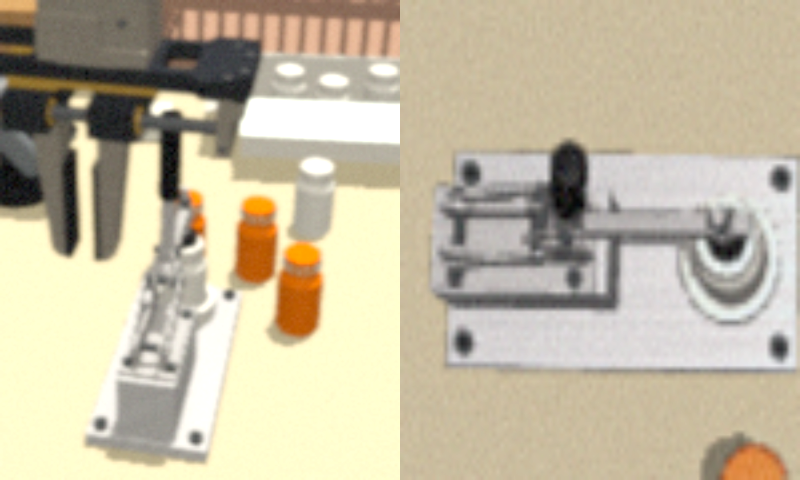

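The handle now leans about 7° to the nest, back over dead centre and free. The side view shows the grip at crop (170,150) with its end near z = 0.279. I regrip it with more force and finish opening.

Emit:
{"name": "play_rows", "arguments": {
  "deltas": [
    {"dx":0,"dy":-0.05,"dz":0.01,"ax":0,"ay":0,"az":0,"hand":0},
    {"dx":0,"dy":-0.1,"dz":0.01,"ax":0,"ay":0,"az":0,"hand":0},
    {"dx":0,"dy":-0.15,"dz":0.01,"ax":0,"ay":0,"az":0,"hand":0},
    {"dx":0,"dy":-0.2,"dz":0.01,"ax":0,"ay":0,"az":0,"hand":0},
    {"dx":0,"dy":-0.24,"dz":0.01,"ax":0,"ay":0,"az":0,"hand":0},
    {"dx":0,"dy":-0.257,"dz":0.005,"ax":0,"ay":0,"az":0,"hand":0},
    {"dx":0,"dy":-0.257,"dz":0,"ax":0,"ay":0,"az":0,"hand":0},
    {"dx":0,"dy":-0.257,"dz":-0.04,"ax":0,"ay":0,"az":0,"hand":0},
    {"dx":0,"dy":-0.257,"dz":-0.079,"ax":0,"ay":0,"az":0,"hand":0},
    {"dx":0,"dy":-0.257,"dz":-0.079,"ax":0,"ay":0,"az":0,"hand":-1},
    {"dx":0,"dy":-0.257,"dz":-0.079,"ax":0,"ay":0,"az":0,"hand":-1},
    {"dx":0,"dy":-0.257,"dz":-0.079,"ax":0,"ay":0,"az":0,"hand":-1}
  ],
  "grip_force": 60
}}

```text
t: 11.0
eef_pos: [0.5232, 0.0923, 0.2319]
ee_rot: [179.9, -0.0, 90.0]
ft_force: [-0.2, 0.6, 0.8]
grip_width: 0.264
finger_force: 0.0
```

Emit:
{"name": "play_rows", "arguments": {
  "deltas": [
    {"dx":0,"dy":0,"dz":0,"ax":0,"ay":0,"az":0,"hand":-1},
    {"dx":0,"dy":0,"dz":0,"ax":0,"ay":0,"az":0,"hand":-1},
    {"dx":0,"dy":0,"dz":0,"ax":0,"ay":0,"az":0,"hand":-1}
  ]
}}

```text
t: 11.3
eef_pos: [0.5234, 0.0921, 0.232]
ee_rot: [179.8, -0.0, 90.0]
ft_force: [-0.6, -0.1, 7.0]
grip_width: 0.212
finger_force: 60.0
```

Emit:
{"name": "play_rows", "arguments": {
  "deltas": [
    {"dx":0,"dy":0.0051,"dz":0.0009,"ax":0,"ay":0,"az":0,"hand":-1},
    {"dx":0,"dy":0.0104,"dz":0.0015,"ax":0,"ay":0,"az":0,"hand":-1},
    {"dx":0,"dy":0.0211,"dz":0.0022,"ax":0,"ay":0,"az":0,"hand":-1},
    {"dx":0,"dy":0.0318,"dz":0.0019,"ax":0,"ay":0,"az":0,"hand":-1},
    {"dx":0,"dy":0.0425,"dz":0.0007,"ax":0,"ay":0,"az":0,"hand":-1},
    {"dx":0,"dy":0.053,"dz":-0.0014,"ax":0,"ay":0,"az":0,"hand":-1},
    {"dx":0,"dy":0.0633,"dz":-0.0045,"ax":0,"ay":0,"az":0,"hand":-1},
    {"dx":0,"dy":0.0733,"dz":-0.0084,"ax":0,"ay":0,"az":0,"hand":-1},
    {"dx":0,"dy":0.0829,"dz":-0.0132,"ax":0,"ay":0,"az":0,"hand":-1},
    {"dx":0,"dy":0.092,"dz":-0.0188,"ax":0,"ay":0,"az":0,"hand":-1},
    {"dx":0,"dy":0.1007,"dz":-0.0252,"ax":0,"ay":0,"az":0,"hand":-1},
    {"dx":0,"dy":0.1087,"dz":-0.0323,"ax":0,"ay":0,"az":0,"hand":-1}
  ]
}}

```text
t: 12.5
eef_pos: [0.5251, 0.2045, 0.2023]
ee_rot: [179.6, -0.4, 90.0]
ft_force: [-3.3, 14.7, 23.4]
grip_width: 0.19
finger_force: 60.1
```

Emit:
{"name": "play_rows", "arguments": {
  "deltas": [
    {"dx":0,"dy":0.0079,"dz":0.0002,"ax":0,"ay":0,"az":0,"hand":-1},
    {"dx":0,"dy":0.0138,"dz":-0.0065,"ax":0,"ay":0,"az":0,"hand":-1},
    {"dx":0,"dy":0.0192,"dz":-0.0137,"ax":0,"ay":0,"az":0,"hand":-1},
    {"dx":0,"dy":0.024,"dz":-0.0212,"ax":0,"ay":0,"az":0,"hand":-1},
    {"dx":0,"dy":0.0283,"dz":-0.029,"ax":0,"ay":0,"az":0,"hand":-1},
    {"dx":0,"dy":0.0321,"dz":-0.0371,"ax":0,"ay":0,"az":0,"hand":-1},
    {"dx":0,"dy":0.0338,"dz":-0.0412,"ax":0,"ay":0,"az":0,"hand":-1},
    {"dx":0,"dy":0.0338,"dz":-0.0412,"ax":0,"ay":0,"az":0,"hand":-1},
    {"dx":0,"dy":0.0338,"dz":-0.0412,"ax":0,"ay":0,"az":0,"hand":-1}
  ]
}}

```text
t: 13.4
eef_pos: [0.5253, 0.2412, 0.1608]
ee_rot: [179.6, -0.7, 89.9]
ft_force: [-4.2, 26.8, 18.1]
grip_width: 0.192
finger_force: 60.1
```

Emit:
{"name": "play_rows", "arguments": {
  "deltas": [
    {"dx":0,"dy":0.004,"dz":0,"ax":0,"ay":0,"az":0,"hand":0.2},
    {"dx":0,"dy":0.004,"dz":0,"ax":0,"ay":0,"az":0,"hand":0.2},
    {"dx":0,"dy":0.004,"dz":0,"ax":0,"ay":0,"az":0,"hand":0.2},
    {"dx":0,"dy":0.004,"dz":0,"ax":0,"ay":0,"az":0,"hand":0.2},
    {"dx":0,"dy":0.01,"dz":0.05,"ax":0,"ay":0,"az":0,"hand":0.2},
    {"dx":0,"dy":0.02,"dz":0.1,"ax":0,"ay":0,"az":0,"hand":0.2},
    {"dx":0,"dy":0.07,"dz":0.13,"ax":0,"ay":0,"az":0,"hand":0.5},
    {"dx":0,"dy":0.12,"dz":0.15,"ax":0,"ay":0,"az":0,"hand":0.5},
    {"dx":0,"dy":0.12,"dz":0.15,"ax":0,"ay":0,"az":0,"hand":0.5}
  ]
}}

```text
t: 14.3
eef_pos: [0.523, 0.3579, 0.3093]
ee_rot: [179.8, -0.2, 90.1]
ft_force: [0.3, -0.9, -0.0]
grip_width: 0.749
finger_force: 0.0
```

```bash
python3 - <<'E'
from h import *
p,d=arm.read_camera("side");q,e=arm.read_camera("top")
np.savez("top2.npz",p=q,d=e)
o=np.hstack([cv2.resize(p[130:310,265:415],(400,480)),cv2.resize(q[180:270,190:330],(400,257*480//257))])
cv2.imwrite("pics/open.png",np.clip(o[:,:,::-1]*1.5,0,255).astype(np.uint8))
W=cloud("top",e);z=W[...,2]
m=np.zeros(z.shape,bool);m[205:230,194:232]=1;m&=(z>.1)&(z<.25)&(q.max(-1)<60);P=W[m];P=P[np.argsort(P[:,1])]
print("grip",len(P))
for h in np.array_split(P,5):print(np.round(np.median(h,0),4))
m=np.zeros(z.shape,bool);m[205:250,280:320]=1;k=m&(z>.085)&(z<.115)
print("cap",k.sum(),np.round(np.median(W[k],0),4),np.percentile(z[k],[10,50,90]))
Z0=np.load("top0.npz");W0=cloud("top",Z0["d"]);k=m&(W0[...,2]>.085)&(W0[...,2]<.115);print("cap before",np.percentile(W0[...,2][k],[10,50,90]))
for n,A,dd in(("top",W,0),("top0",W0,0)):
    z=A[...,2];k=(abs(A[...,0]-.521)<.02)&(z>.18)&(z<.3)&(A[...,1]>.05)&(A[...,1]<.15);print(n,"bar",k.sum(),np.round(np.median(A[k],0),4) if k.any() else "")
print(arm.sense()["eef_pos"])
E
```

```text
grip 273
[0.5203 0.1844 0.1645]
[0.5212 0.1993 0.1723]
[0.5203 0.2132 0.1795]
[0.5213 0.227  0.1861]
[0.5204 0.2405 0.1926]
cap 186 [0.5224 0.0184 0.0985] [0.09581201 0.09846363 0.10038346]
cap before [0.09987328 0.1030532  0.10490485]
top bar 222 [0.5209 0.1162 0.2312]
top0 bar 222 [0.5208 0.1165 0.2313]
[0.52229243 0.35541937 0.30689769]
```

View pics/open.png

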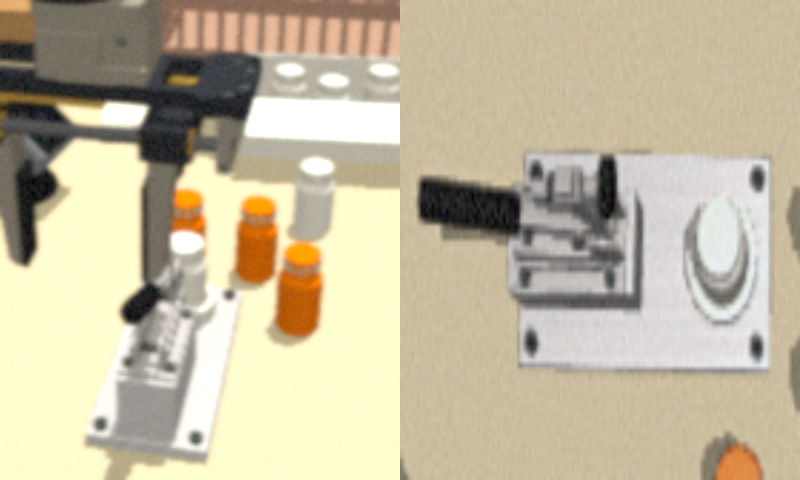

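The clamp is open exactly as at the start, and the cap is 4.5 mm lower (home). Now to the bottle.

Emit:
{"name": "play_rows", "arguments": {
  "deltas": [
    {"dx":0,"dy":-0.05,"dz":0.02,"ax":0,"ay":0,"az":0,"hand":1},
    {"dx":0,"dy":-0.1,"dz":0.02,"ax":0,"ay":0,"az":0,"hand":1},
    {"dx":0,"dy":-0.15,"dz":0.02,"ax":0,"ay":0,"az":0,"hand":1},
    {"dx":0,"dy":-0.2,"dz":0.02,"ax":0,"ay":0,"az":0,"hand":1},
    {"dx":0,"dy":-0.25,"dz":0.02,"ax":0,"ay":0,"az":0,"hand":1},
    {"dx":0,"dy":-0.3,"dz":0.02,"ax":0,"ay":0,"az":0,"hand":1},
    {"dx":0,"dy":-0.335,"dz":0,"ax":0,"ay":0,"az":0,"hand":1},
    {"dx":0,"dy":-0.335,"dz":-0.03,"ax":0,"ay":0,"az":0,"hand":1},
    {"dx":0,"dy":-0.335,"dz":-0.08,"ax":0,"ay":0,"az":0,"hand":1},
    {"dx":0,"dy":-0.335,"dz":-0.12,"ax":0,"ay":0,"az":0,"hand":1},
    {"dx":0,"dy":-0.335,"dz":-0.15,"ax":0,"ay":0,"az":0,"hand":1},
    {"dx":0,"dy":-0.335,"dz":-0.15,"ax":0,"ay":0,"az":0,"hand":1}
  ]
}}

```text
t: 15.6
eef_pos: [0.5175, 0.0176, 0.152]
ee_rot: [-179.4, 0.0, 89.9]
ft_force: [-0.5, -0.1, 0.3]
grip_width: 0.999
finger_force: 0.0
```

Emit:
{"name": "play_rows", "arguments": {
  "deltas": [
    {"dx":0,"dy":0,"dz":-0.03,"ax":0,"ay":0,"az":0,"hand":1},
    {"dx":0,"dy":0,"dz":-0.06,"ax":0,"ay":0,"az":0,"hand":1},
    {"dx":0,"dy":0,"dz":-0.085,"ax":0,"ay":0,"az":0,"hand":1},
    {"dx":0,"dy":0,"dz":-0.1,"ax":0,"ay":0,"az":0,"hand":1},
    {"dx":0,"dy":0,"dz":-0.1,"ax":0,"ay":0,"az":0,"hand":1},
    {"dx":0,"dy":0,"dz":-0.1,"ax":0,"ay":0,"az":0,"hand":1}
  ],
  "grip_force": 25
}}

```text
t: 16.2
eef_pos: [0.5225, 0.0187, 0.0578]
ee_rot: [180.0, 0.0, 90.0]
ft_force: [0.7, -0.3, -0.9]
grip_width: 0.999
finger_force: 0.0
```

Down another 14 mm, then close.

Emit:
{"name": "play_rows", "arguments": {
  "deltas": [
    {"dx":-0.001,"dy":0.0005,"dz":-0.014,"ax":0,"ay":0,"az":0,"hand":1},
    {"dx":-0.001,"dy":0.0005,"dz":-0.014,"ax":0,"ay":0,"az":0,"hand":-1},
    {"dx":-0.001,"dy":0.0005,"dz":-0.014,"ax":0,"ay":0,"az":0,"hand":-1},
    {"dx":-0.001,"dy":0.0005,"dz":-0.014,"ax":0,"ay":0,"az":0,"hand":-1},
    {"dx":-0.001,"dy":0.0005,"dz":-0.014,"ax":0,"ay":0,"az":0,"hand":-1},
    {"dx":-0.001,"dy":0.0005,"dz":-0.014,"ax":0,"ay":0,"az":0,"hand":-1},
    {"dx":-0.001,"dy":0.0005,"dz":-0.014,"ax":0,"ay":0,"az":0,"hand":-1},
    {"dx":-0.001,"dy":0.0005,"dz":-0.014,"ax":0,"ay":0,"az":0,"hand":-1},
    {"dx":-0.001,"dy":0.0005,"dz":-0.014,"ax":0,"ay":0,"az":0,"hand":-1},
    {"dx":-0.001,"dy":0.0005,"dz":-0.014,"ax":0,"ay":0,"az":0,"hand":-1}
  ],
  "grip_force": 25
}}

```text
t: 17.2
eef_pos: [0.5216, 0.0198, 0.043]
ee_rot: [180.0, -0.0, 90.0]
ft_force: [-0.2, 0.2, 5.8]
grip_width: 0.492
finger_force: 25.0
```

Bottle held (45 mm, 25 N). Lift straight up.

Emit:
{"name": "play_rows", "arguments": {
  "deltas": [
    {"dx":0,"dy":0,"dz":0.01,"ax":0,"ay":0,"az":0,"hand":-1},
    {"dx":0,"dy":0,"dz":0.025,"ax":0,"ay":0,"az":0,"hand":-1},
    {"dx":0,"dy":0,"dz":0.045,"ax":0,"ay":0,"az":0,"hand":-1},
    {"dx":0,"dy":0,"dz":0.07,"ax":0,"ay":0,"az":0,"hand":-1},
    {"dx":0,"dy":0,"dz":0.1,"ax":0,"ay":0,"az":0,"hand":-1},
    {"dx":0,"dy":0,"dz":0.13,"ax":0,"ay":0,"az":0,"hand":-1},
    {"dx":0,"dy":0,"dz":0.16,"ax":0,"ay":0,"az":0,"hand":-1},
    {"dx":0,"dy":0,"dz":0.19,"ax":0,"ay":0,"az":0,"hand":-1},
    {"dx":0,"dy":0,"dz":0.19,"ax":0,"ay":0,"az":0,"hand":-1}
  ]
}}

```text
t: 18.1
eef_pos: [0.5229, 0.0198, 0.2369]
ee_rot: [179.7, -0.0, 90.0]
ft_force: [-0.3, -0.3, -1.9]
grip_width: 0.494
finger_force: 25.0
```

Emit:
{"name": "play_rows", "arguments": {
  "deltas": [
    {"dx":0.006,"dy":-0.016,"dz":0.01,"ax":0,"ay":0,"az":0,"hand":-1},
    {"dx":0.016,"dy":-0.04,"dz":0.02,"ax":-0.8,"ay":-3.9,"az":0,"hand":-1},
    {"dx":0.028,"dy":-0.06,"dz":0.02,"ax":-1.6,"ay":-7.8,"az":0,"hand":-1},
    {"dx":0.04,"dy":-0.08,"dz":0.02,"ax":-2.4,"ay":-11.8,"az":0,"hand":-1},
    {"dx":0.05,"dy":-0.1,"dz":0.02,"ax":-3.2,"ay":-15.7,"az":0,"hand":-1},
    {"dx":0.062,"dy":-0.12,"dz":0.02,"ax":-4,"ay":-19.6,"az":0,"hand":-1},
    {"dx":0.072,"dy":-0.14,"dz":0.018,"ax":-4.8,"ay":-23.5,"az":0,"hand":-1},
    {"dx":0.084,"dy":-0.16,"dz":0.016,"ax":-5.6,"ay":-27.4,"az":0,"hand":-1},
    {"dx":0.096,"dy":-0.18,"dz":0.016,"ax":-6.4,"ay":-31.4,"az":0,"hand":-1},
    {"dx":0.102,"dy":-0.19,"dz":0.016,"ax":-7.2,"ay":-35.3,"az":0,"hand":-1},
    {"dx":0.107,"dy":-0.195,"dz":0.016,"ax":-8,"ay":-39.2,"az":0,"hand":-1},
    {"dx":0.107,"dy":-0.195,"dz":0.016,"ax":-8,"ay":-39.2,"az":0,"hand":-1}
  ]
}}

```text
t: 19.3
eef_pos: [0.6253, -0.175, 0.2453]
ee_rot: [140.8, 7.3, 87.3]
ft_force: [-0.2, 0.9, -1.9]
grip_width: 0.495
finger_force: 25.0
```

Emit:
{"name": "play_rows", "arguments": {
  "deltas": [
    {"dx":0,"dy":0,"dz":0,"ax":0,"ay":0,"az":0,"hand":-1},
    {"dx":0,"dy":0,"dz":0,"ax":0,"ay":0,"az":0,"hand":-1},
    {"dx":0,"dy":0,"dz":0,"ax":0,"ay":0,"az":0,"hand":-1},
    {"dx":0,"dy":0,"dz":0,"ax":0,"ay":0,"az":0,"hand":-1}
  ]
}}

```text
t: 19.7
eef_pos: [0.6286, -0.175, 0.2492]
ee_rot: [140.6, 7.4, 87.4]
ft_force: [-0.3, -0.4, -2.2]
grip_width: 0.496
finger_force: 25.0
```

```bash
python3 - <<'E'
from h import *
from scipy.spatial.transform import Rotation as R
s=arm.sense();a=R.from_euler("xyz",s["ee_rot"],degrees=True).as_matrix()[:,2]
w=np.array([.741,-.198,.112]);n=np.array([-.630,.128,.766])
b=s["eef_pos"]+.029*a;v=b-w
print(s["eef_pos"],a,"ang",np.degrees(np.arccos(-a@n)),"out",v@n,"off",v-(v@n)*n)
p,d=arm.read_camera("side")
cv2.imwrite("pics/fin.png",np.clip(cv2.resize(p[90:260,220:420],(706,600))[:,:,::-1]*1.5,0,255).astype(np.uint8))
E
```

```text
[ 0.62863962 -0.17496354  0.24917431] [ 0.63003705 -0.12821135 -0.76590806] ang nan out 0.14981065038691982 off [0.00029141 0.00014257 0.00020802]<stdin>:6: RuntimeWarning: invalid value encountered in arccos
```

View pics/fin.png

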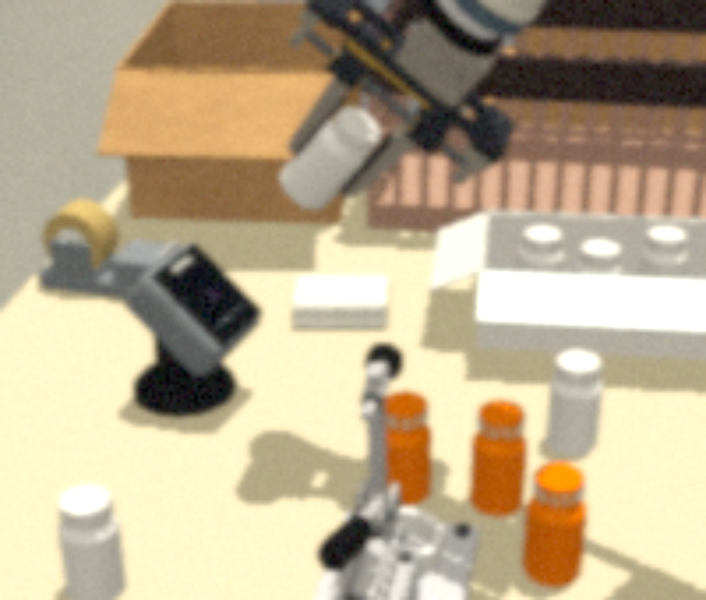

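The bottle, at crop (330,160), is held tilted with its base facing the reader window at (210,290). The cap is up, and the spare bottles have not moved. Handing in.

```bash
python3 -c "
from station import arm
print(arm.close_job())"
```

```text
the job is handed in; nothing more can be done
None
```

I handed the job in: the cap is pressed home, the clamp is back open, and the bottle is held tipped with its base facing the reader window from about 15 cm, on its axis. The judge's verdict was not returned.

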